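# Open the bonding press and wedge the specimen plate free

### The job

The glue on the rock slab has cured. Wind the bonding press open by at least two full turns of its crank (counter-clockwise seen from above), then take the orange pry wedge and push it into the slot at the front of the press, under the specimen plate, until the plate's front edge has just lifted a few millimetres off the bed; any higher would crack the bond. Finish while still gripping the wedge, holding the plate up with it, and leave everything else on the bench where it is.

Things in the scene. Friction and masses are not known exactly. Their poses are not given: they have to be found in the camera images.
- press: Blue bench screw press, fixed. Origin: on the bench under the spindle axis; x points from its front (the slot side, facing the robot's near right) to its rear, y left, z up. Base 230 x 220 mm (x, y), 16 mm thick; its top is the apron. Two 20 mm columns at x = 0, y = +-88 mm carry a crosshead 48 x 220 mm, z = 150 to 182 mm (192 mm at its nuts).
- slot_mouth (a point): Middle of the front end of the pry slot's floor, (-55, 0, 16) mm in the press frame. The dark bed on the base is 8 mm high (top at z = 24 mm), from x = -55 to +75 mm, 130 mm wide. The slot in it is 46 mm wide, centred on y = 0, and runs from x = -55 to +20 mm; its floor is level with the apron (z = 16 mm).
- crank (a joint): Crank angle in rad: 0 with the press closed, growing counter-clockwise seen from above, which raises the spindle and the crank by 4 mm a turn; stops at 0 and 18.85 (three turns). It starts between 0 and 1; turning takes about 0.1 N m, and it stays where it is left.
- crank_axis (a point): Point on the crank's vertical axis at the height of crank_handle (248 mm above the bench when closed, rising with the spindle).
- crank_handle (a point): Centre to grip of the black upright crank handle, a freely revolving cylinder 24 mm in diameter and 44 mm tall, 45 mm from the crank's axis; it reaches from 23 mm below to 21 mm above this point (0.5 mm above the crank's arm).
- carrier: Specimen plate: loose aluminium plate 130 x 100 x 8 mm (x, y, z) with a brown rock slab 70 x 50 x 22 mm bonded on top, about 0.5 kg. Origin: centre of its underside; axes as the press. It lies on the bed, centred over the slot, between low steel pins at its rear and sides. While the press is closed the spindle's foot, within 1 mm of the slab, keeps it down.
- plate_front (a point): Middle of the plate's lower front edge, (-65, 0, 0) mm in the plate. With the plate flat it is at (-70, 0, 24) mm in the press frame: it overhangs the bed's front by 15 mm, 8 mm above the apron. Pushed up here the plate tilts about its rear edge.
- wedge: Orange nylon pry wedge, slick sole and ramp, loose, lying flat on the bench at the robot's right; 116 mm long, 32 mm wide, 0.11 kg. Origin: centre of its underside; x points to the thin end. The ramp rises from 3 mm at the tip (x = 58 mm) by 1 in 5 to 19 mm at x = -22 mm; behind it a block tail with black grip ribs, x = -22 to -58 mm, 28 mm high.
- wedge_tip (a point): Middle of the wedge's lower front edge, (58, 0, 0) mm in the wedge. With the wedge flat on the apron, its ramp meets the plate's lower front edge when the tip is 25 mm past that edge; each further 5 mm of push lifts the edge 1 mm. The push takes 2 to 8 N.
- wedge_grip (a point): Centre of the wedge's tail, at (-40, 0, 14) mm in the wedge; to be gripped across the 32 mm width.
- oil_bottle: Bystander: small amber bottle, 42 mm in diameter, 68 mm tall; origin at the centre of its underside.
- sample_box: Bystander: white open box 60 x 60 x 28 mm with a grey stone; origin at the centre of its underside.
- beaker: Bystander: glass beaker, 60 mm in diameter, 75 mm tall; origin at the centre of its underside.
- caliper: Bystander: caliper lying flat, 150 mm long; origin at the underside in the middle of its beam.
- tweezers: Bystander: steel tweezers, 137 mm long, lying flat; origin near the middle of the underside.
- steel_rule: Bystander: steel rule 200 x 26 x 4 mm lying flat; origin at the centre of its underside.
There are look-alikes about, which are no part of the job. Several things look just like the wedge: the one meant starts farthest from the robot's base.

How it is judged:
On the way, in this order (a step that is already met when the one before it is completed fails the run):
1. the press has been wound open by two full turns (value of joint crank above 12.2 rad), for 0.2 s.
2. the gripper has the wedge off the bench (contact force between the fingers and wedge above 2 N and height (world z) of wedge above 0.01 m), for 0.2 s.
At the end, for the whole second after the job is handed in: The crank stands at least 12.2 rad (two turns, less a little) open; the wedge's tip is in the slot and the wedge bears the plate's front edge, 1 to 7 mm above the bed, the plate still between its pins; the fingers grip the wedge, nothing of the robot touches the plate, and all is still (value of joint crank above 12.2 rad and z of plate_front in the frame of press between 0.025 and 0.031 m and x of carrier in the frame of press between -0.015 and 0.005 m and contact force between wedge and carrier above 0.5 N and x of wedge_tip in the frame of press above -0.055 m and contact force between the fingers and wedge above 2 N and contact force between each of the arm, the fingers and carrier below 0.2 N and linear speed of each of carrier, wedge below 0.01 m/s); the arm keeps its last pose, push and grip.
It fails at once if the plate's front edge was levered more than 9 mm off the bed (z of plate_front in the frame of press above 0.033 m).
It fails at once if a bystander was moved more than 30 mm or tipped over (distance of any of oil_bottle, sample_box, beaker, caliper, tweezers, steel_rule from where it was at the start of the episode above 0.03 m or angle between any of oil_bottle, sample_box, beaker, caliper, tweezers, steel_rule's own z axis and vertical above 0.5 rad).
It also fails if it takes over 67 s, if anything falls off the work surface, if the arm or the gripper's body presses on something with over 40 N, if the wrist force passes 120 N, or if a joint passes its speed limit or range.

### The arm

A 6-joint arm with a two-finger parallel gripper is mounted at the origin on the work surface. World frame = base frame: x ahead of the robot, y to its left, z up, the work surface at z = 0. Lengths are in m, angles in rad, forces in N, time in s.
With the tool pointing down it reaches from about 0.225 to 0.875 m from the base axis. Payload 3.4 kg.
Tool frame: the origin (TCP) lies between the finger pads; the fingertips stand 22 mm ahead of it and the grasp point (between the pads) lies 3 mm ahead of it (manip.finger_overhang is the distance from the TCP to the fingertips, in m); z points along the fingers, y is the line along which they close (so a half turn about z gives the same grasp; the last joint's range is limited). The gripper opens to 85 mm and grips with 20 to 120 N. Pads are 22 mm wide; open, the fingers measure 114 mm over their backs; the gripper's body (76 mm by 85 mm) begins 54 mm behind the grasp point. The pads swing forward as they close: fully open they stand 13 mm farther back than shut.
Start: joints at [1.134, 0.276, 1.505, -0, 1.361, -0.121], TCP at [0.179, 0.547, 0.253] pointing down, gripper open.
Joint ranges: [-2.89, 2.89], [-0.75, 2.08], [0.22, 2.7], [-1.18, 4.32], [0.11, 2.71], [-2.7, 2.7]. Speed limits (rad/s): [2.57, 2.57, 3.14, 3.14, 3.14, 3.14].

### API

Orientations are given as a unit quaternion [w, x, y, z].
In Python, from rig import get_state, eyes, order, manip gives the robot as it stands.
- The arm moves only by the tool drive_tool, never from a script. Its argument "rows" is a list of rows, each a list of 4 numbers: the shift along the tool's x, y, z in units of 25 mm (1.0 is 25 mm), then the turn about the tool's z in units of 6 degrees (1.0 is 6 degrees). A call has exactly 8 rows; each row is the pose to reach, as a shift and turn from the pose commanded when the call began, along the tool's axes at that moment; what a row does not reach only later rows make up. A row lasts 1/12 s, in which the tool goes at most 41.7 mm and 7.16 degrees, less where a joint would pass 70% of its speed; a pose out of reach is approached as far as the arm can. A call with a gripper value outside its range is refused whole. "grip" is the finger opening in mm, from 0 to 85.4, set as the call begins (left out, the last holds). The fingers move at their own pace and stop on an object; "newtons" is the grip in N (left out, the last holds). Time passes only in rows, so rows that repeat a pose let the fingers close, or fill a call up. It gives the time, the measured TCP pose, the force, the opening and the grip force at its end, in the units of the state.
- get_state(): the state, without advancing time (a new reading comes with each control period).
- eyes.get_image(name): name is "scene" or "top" or "wrist"; returns (picture, depth): 400x640x3 uint8, red, green, blue; 400x640 float32, m along the optical axis (not along the pixel's ray), 0 where there is no reading.
- eyes.camera_info(name): a dict with "fx", "fy", "cx", "cy" (pixels), "R" (3x3) and "t" (3): a world point X has camera coordinates R X + t. Camera axes: x right, y down, z forward; pixel columns grow to the right and rows downward; lengths in m; the calibration is good to about 2 mm. A picture is of the moment at which its call begins: read the wrist's pose just before it. camera_info takes no time and is no camera call; for the wrist camera it gives the pose at the moment of the call.
- order.sign_off(): hands the job in; it is judged then, once.
The state is a dict: "clock": time; "qpos": joint angles; "qd": joint speeds; "effort": joint torques, N m; "position": TCP position; "ee_rot": TCP orientation; "contact_force": force on the tool from outside, world axes, zero at the start; "moment": the same for the moment, N m; "width": finger opening in m; "gripper_force": force on a finger pad.
Only numpy, scipy, OpenCV 4.12 (cv2) and the standard library are available. Lean on these libraries where they do the work, as an engineer would, in place of code of your own. Each camera call takes 0.05 s, during which the arm holds its last target. There are 200 camera calls.

## Working session

There is one attempt and no reset: what is moved stays moved. The work goes in short steps, Python scripts to look and compute and a tool call to move; the robot and the scene stay as the last step left them, time stands still between calls to the robot, and variables do not carry over. Pictures are saved under pics/ and viewed, at most 10 in all, crops included, and the job is handed in when it is done.

Besides the shell and the picture viewer there is one more tool, called after "Call:" as name(argument=value, ...) on one line, values as JSON. drive_tool: Moves the arm, as the interface text tells. Its arguments: {"type":"object","properties":{"rows":{"type":"array","items":{"type":"array","items":{"type":"number"}}},"grip":{"type":"number"},"newtons":{"type":"number"}},"required":["rows"]}

```bash
mkdir -p pics
cat > h.py <<'E'
import numpy as np,cv2
from rig import get_state,eyes,order,manip
def grab(n):
    ci=eyes.camera_info(n); im,d=eyes.get_image(n)
    np.savez(f'pics/{n}.npz',im=im,d=d,**{k:np.array(ci[k]) for k in('fx','fy','cx','cy','R','t')}); return load(n)
def load(n): return dict(np.load(f'pics/{n}.npz'))
def pts(c):
    v,u=np.mgrid[:400,:640]; d=c['d']
    P=np.stack([(u-c['cx'])/c['fx']*d,(v-c['cy'])/c['fy']*d,d],-1)
    return (P-c['t'])@c['R']
def plane(c,u,v,z):
    r=np.array([(u-c['cx'])/c['fx'],(v-c['cy'])/c['fy'],1])@c['R']; o=-c['R'].T@c['t']
    return o+r*(z-o[2])/r[2]
E
python3 - <<'E'
from h import *
a=grab('scene');b=grab('top')
cv2.imwrite('pics/s.png',a['im'][...,::-1]);cv2.imwrite('pics/t.png',b['im'][...,::-1])
print(get_state(),manip.finger_overhang)
for c in(a,b):
    print(-c['R'].T@c['t'])
    P=pts(c);h=cv2.cvtColor(c['im'],cv2.COLOR_RGB2HSV)
    m=cv2.inRange(h,(3,130,90),(22,255,255))
    n,l,s,ce=cv2.connectedComponentsWithStats(m)
    for i in range(1,n):
        if s[i,4]>60:
            q=P[(l==i)&(c['d']>0)];print(s[i],ce[i].round(),np.median(q,0).round(3),q[:,2].max().round(3),np.linalg.norm(np.median(q,0)[:2]).round(3))
E
```

```text
{'clock': 0.1, 'qpos': array([ 1.13400552e+00,  2.76517535e-01,  1.50598572e+00,  1.71740506e-05,
        1.36068514e+00, -1.20987402e-01]), 'qd': array([ 0.0014563 , -0.00142416, -0.00323659,  0.00012802, -0.00121542,
        0.00046677]), 'effort': array([ 7.81313265e-04, -4.17698193e+01, -2.46404886e+01, -4.19760690e-04,
        5.83367670e-03,  4.36100180e-06]), 'position': array([0.17839736, 0.54618357, 0.25254258]), 'ee_rot': array([-2.27716594e-04,  1.57248088e-01,  9.87558809e-01, -7.64731537e-04]), 'contact_force': array([-0.10118003, -0.41470293,  0.94434395]), 'moment': array([-0.0112023 ,  0.03533438,  0.00614813]), 'gripper_force': 0.0, 'width': 0.08564334583203217} 0.022
[ 1.06453138 -0.62515556  0.9470483 ]
[  545    12    95   273 15420] [606. 159.] [ 0.936  1.294 -0.126] 0.255 1.597
[364 203  14  10  73] [371. 208.] [0.598 0.087 0.189] 0.194 0.604
[199 250  42  26 489] [218. 263.] [ 0.304 -0.205  0.012] 0.031 0.367
[142 261  35  26 423] [160. 273.] [ 0.217 -0.334  0.013] 0.031 0.399
[161 297  31  40 538] [175. 316.] [ 0.366 -0.388  0.013] 0.031 0.533
[258 331  17  16 158] [266. 340.] [ 0.599 -0.297  0.044] 0.057 0.669
[186 338  44  44 780] [207. 359.] [ 0.517 -0.407  0.012] 0.032 0.658
[ 0.35722776 -0.00838911  1.38539842]
[444 165  15  36 379] [450. 183.] [ 0.514 -0.405  0.015] 0.034 0.655
[427 219  36  28 392] [444. 232.] [ 0.361 -0.381  0.015] 0.035 0.525
[378 233  21  37 381] [388. 251.] [ 0.306 -0.203  0.015] 0.035 0.367
[425 265  13  38 383] [431. 283.] [ 0.207 -0.333  0.016] 0.035 0.392
```

View pics/s.png

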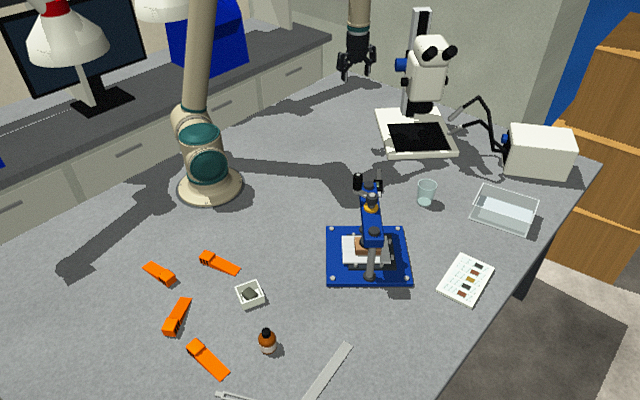

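View pics/t.png

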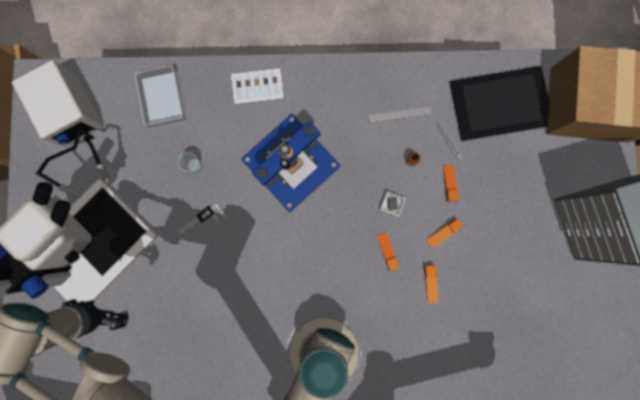

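Candidates for the wedge (top view): (450,183), (444,232), (388,251), (431,283); the farthest from the base is (450,183), r=0.655. The press's base is around (291,162) with its crank near (287,158). I'll measure the details next, with one close crop.

Run:
```python
from h import *
for n in('top','scene'):
    c=load(n);P=pts(c);im=c['im'];h=cv2.cvtColor(im,cv2.COLOR_RGB2HSV)
    m=cv2.inRange(h,(100,140,40),(130,255,255))>0
    near=(abs(P[...,0]-.56)<.22)&(abs(P[...,1]-.07)<.22)&(c['d']>0)
    ap=m&near&(abs(P[...,2]-.018)<.008)
    uv=np.argwhere(ap)[:,::-1]
    W=np.array([plane(c,u,v,.016)[:2] for u,v in uv])
    r=cv2.minAreaRect((W*1000).astype(np.float32));print(n,'base',r)
    cr=m&near&(P[...,2]>.165)&(P[...,2]<.19)
    uv=np.argwhere(cr)[:,::-1]; W=np.array([plane(c,u,v,.182)[:2] for u,v in uv]);print('cross',cv2.minAreaRect((W*1000).astype(np.float32)),len(W))
    hi=near&(P[...,2]>.215)&(P[...,2]<.3)
    q=P[hi];print('hi',len(q),q[:,2].max())
    dk=hi&(im.max(2)<70);q=P[dk]
    print('dark',len(q),np.median(q,0),q.min(0),q.max(0),np.argwhere(dk).mean(0))
    mo=cv2.inRange(h,(3,130,90),(22,255,255))>0
    w=mo&(abs(P[...,0]-.515)<.09)&(abs(P[...,1]+.405)<.06)
    q=P[w];t=q[q[:,2]>.024];print('wedge',cv2.minAreaRect((q[:,:2]*1000).astype(np.float32)),'tail',np.median(t,0),'low',np.median(q[q[:,2]<.012],0))
    print(len(q))
c=load('top')['im'];k=np.hstack([cv2.resize(c[105:215,235:345],None,fx=4,fy=4,interpolation=2),cv2.resize(c[155:210,425:480],(352,440),interpolation=2)])
s=load('scene')['im'];k2=cv2.resize(s[165:295,320:420],None,fx=3.4,fy=3.4,interpolation=2)[:440]
cv2.imwrite('pics/c1.png',k[...,::-1][:, :792]);cv2.imwrite('pics/c2.png',np.hstack([k2,cv2.resize(s[330:395,180:245],(440,440),interpolation=2)])[...,::-1])
```

```text
top base ((590.0460205078125, 94.15829467773438), (224.40017700195312, 212.93099975585938), 41.445369720458984)
cross ((588.9777221679688, 92.95416259765625), (49.96194076538086, 212.9080810546875), 41.44140625) 858
hi 213 0.2749304409607104
dark 53 [0.54154497 0.08888382 0.26846018] [0.53220422 0.08112279 0.22015763] [0.57958469 0.10102029 0.27425397] [163.69811321 285.11320755]
wedge ((516.4343872070312, -408.0180969238281), (114.60993194580078, 39.02948760986328), 1.2879536151885986) tail [ 0.4751268  -0.40484196  0.02862187] low [ 0.54965238 -0.404874    0.007665  ]
377
scene base ((593.3735961914062, 91.15967559814453), (228.12037658691406, 222.07179260253906), 41.32659149169922)
cross ((596.6848754882812, 85.94131469726562), (49.088897705078125, 229.64859008789062), 41.44003677368164) 660
hi 330 0.2741228549928536
dark 192 [0.55403315 0.08426674 0.24575442] [0.53507685 0.07772051 0.21532339] [0.60610574 0.10573461 0.27057247] [186.03125 360.6875 ]
wedge ((507.6892395019531, -404.8939208984375), (39.34510803222656, 136.6279754638672), 89.72394561767578) tail [ 0.4781784  -0.40883777  0.02675095] low [ 0.54649596 -0.40539395  0.00639893]
777
```

View pics/c1.png

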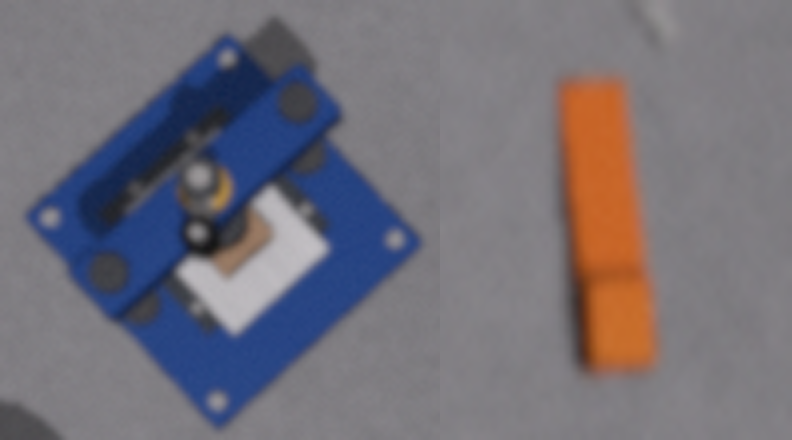

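View pics/c2.png

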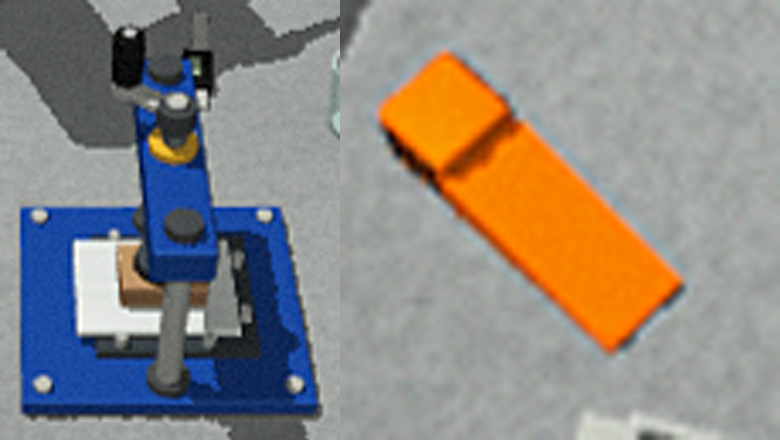

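The top crop shows the press's front facing lower right and the black handle at (285,164), with the spindle at (285,150). The chosen wedge's tail is at the bottom (453,195) and its tip at (449,165). The scene crop confirms the handle at upper left (358,183) and a wedge with a block tail. Next I work out the handle and the first move.

```bash
cat >> h.py <<'E'
from scipy.spatial.transform import Rotation as Ro
def toolR():
    q=get_state()['ee_rot'];return Ro.from_quat([q[1],q[2],q[3],q[0]]).as_matrix()
O=np.array([.591,.0925]);YAW=np.radians(41.4)
E
python3 - <<'E'
from h import *
L=[]
for n in('top','scene'):
    c=load(n);P=pts(c);im=c['im']
    near=(abs(P[...,0]-.546)<.03)&(abs(P[...,1]-.089)<.03)&(c['d']>0)&(im.max(2)<75)
    near&=(P[...,2]>.23)
    uv=np.argwhere(near)[:,::-1]; lo,hi=uv.min(0),uv.max(0);print(n,lo,hi,len(uv),P[near].min(0),P[near].max(0))
    u,v=(lo+hi)/2
    for z in(.248,.2585,.269):print(z,plane(c,u,v,z))
R=toolR();p=get_state()['position']
g=np.array([.546,.089,.33]);print(R.round(3),((g-p)@R/.025).round(2))
E
```

```text
top [281 159] [289 168] 52 [0.53220422 0.08112279 0.23189115] [0.55494919 0.09966004 0.27425397]
0.248 [0.54661148 0.09096897 0.248     ]
0.2585 [0.54486317 0.09005174 0.2585    ]
0.269 [0.54311485 0.0891345  0.269     ]
scene [353 173] [362 190] 142 [0.53507685 0.07772051 0.23001618] [0.55855009 0.10162376 0.27057247]
0.248 [0.54580608 0.09212525 0.248     ]
0.2585 [0.55359755 0.08135139 0.2585    ]
0.269 [0.56138902 0.07057753 0.269     ]
[[-0.951  0.311 -0.001]
 [ 0.311  0.951 -0.001]
 [ 0.    -0.002 -1.   ]] [-19.66 -12.82  -3.08]
```

Call:
drive_tool(rows=[[0,0,-1.5],[-0.8,-0.5,-3.1],[-2,-1.3,-3.1],[-3.4,-2.2,-3.1],[-4.8,-3.1,-3.1],[-6.2,-4,-3.1],[-7.6,-4.9,-3.1],[-8.6,-5.6,-3.1]], grip=85, newtons=50)

```text
invalid input
```

Four numbers are needed per row.

Call:
drive_tool(rows=[[0,0,-1.5,0],[-0.8,-0.5,-3.1,0],[-2,-1.3,-3.1,0],[-3.4,-2.2,-3.1,0],[-4.8,-3.1,-3.1,0],[-6.2,-4,-3.1,0],[-7.6,-4.9,-3.1,0],[-9,-5.8,-3.1,0]], grip=85, newtons=50)

```text
clock: 0.77
position: [0.348, 0.3371, 0.3306]
ee_rot: [-0.0, 0.157, 0.988, -0.0]
contact_force: [0.3, 0.8, 0.1]
width: 0.0847
gripper_force: 0.0
```

Call:
drive_tool(rows=[[-1.4,-0.9,0,0],[-2.8,-1.8,0,0],[-4.2,-2.7,0,0],[-5.6,-3.7,0,0],[-7,-4.6,0,0],[-8.4,-5.5,0,0],[-9.6,-6.3,0,0],[-10.4,-6.8,0,0]])

```text
clock: 1.43
position: [0.5436, 0.0931, 0.3301]
ee_rot: [0.0, 0.159, 0.987, -0.001]
contact_force: [-0.3, -0.1, -0.5]
width: 0.0855
gripper_force: 0.0
```

Run:
```python
from h import *
c=grab('wrist');cv2.imwrite('pics/w.png',c['im'][...,::-1]);P=pts(c);s=get_state();p=s['position'];print(p)
near=(abs(P[...,0]-.546)<.03)&(abs(P[...,1]-.09)<.03)&(c['d']>0)&(P[...,2]>.255)&(P[...,2]<.28)
q=P[near];print(len(q),np.median(q,0),q.min(0),q.max(0),np.argwhere(near).mean(0) if len(q) else 0)
R=toolR();print(((np.array([.546,.091,.253])-p)@R/.025).round(2))
```

```text
[0.54617074 0.09059741 0.32954228]
1503 [0.54275388 0.09280489 0.26912871] [0.53320326 0.08018161 0.25508808] [0.55655612 0.103865   0.27310497] [230.6174318  315.82235529]
[0.02 0.02 3.06]
```

View pics/w.png

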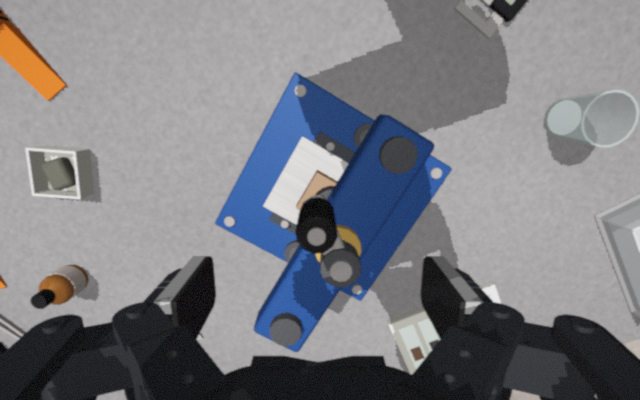

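The wrist view shows the handle's top at (317,237) and the spindle's top at (341,268), both clear of the open fingers. The tool is centred over the handle, so I descend and grip.

Call:
drive_tool(rows=[[0,0.02,0.6,0],[0,0.03,1.4,0],[0,0.03,2.2,0],[0,0.03,2.8,0],[0,0.03,3,0],[0,0.03,3,0],[0,0.03,3,0],[0,0.03,3,0]])

```text
clock: 2.15
position: [0.5427, 0.0974, 0.2569]
ee_rot: [0.001, 0.157, 0.988, 0.0]
contact_force: [0.1, -0.9, -0.1]
width: 0.0851
gripper_force: 0.0
```

Call:
drive_tool(rows=[[0,0,0,0],[0,0,0,0],[0,0,0,0],[0,0,0,0],[0,0,0,0],[0,0,0,0],[0,0,0,0],[0,0,0,0]], grip=18, newtons=40)

```text
clock: 2.82
position: [0.5419, 0.0971, 0.2562]
ee_rot: [0.0, 0.157, 0.988, -0.0]
contact_force: [-1.4, -1.1, 4.2]
width: 0.0233
gripper_force: 39.1
```

Run:
```python
from h import *
c=load('wrist');P=pts(c)
print('handle',plane(c,317,237,.2695),'sp',P[268,341],plane(c,341,268,P[268,341,2]))
s=get_state();p=s['position'];print(p,s['width'],s['gripper_force'],s['contact_force'])
R=toolR();a0=np.arctan2(p[1]-O[1],p[0]-O[0]);print(np.degrees(a0),np.hypot(*(p[:2]-O)))
def w(a0,n=8,st=15):
    for k in range(1,n+1):
        a=a0+np.radians(st*k)
        d=.045*np.array([np.cos(a)-np.cos(a0),np.sin(a)-np.sin(a0),0]);d[2]=.004*st*k/360
        print((d@R/.025).round(2).tolist())
for i in range(3):print('call',i);w(np.radians(182+120*i))
```

```text
handle [0.54649747 0.092255   0.2695    ] sp [0.58742566 0.09609249 0.23020469] [0.58742566 0.09609249 0.23020469]
[0.54192981 0.0970769  0.25622719] 0.023262886638773763 39.12783086299896 [-1.3501553  -1.06847787  4.21131423]
174.67129047614705 0.04928317945915733
call 0
[-0.22, -0.42, -0.01]
[-0.54, -0.76, -0.01]
[-0.93, -1.01, -0.02]
[-1.38, -1.15, -0.03]
[-1.85, -1.17, -0.03]
[-2.31, -1.07, -0.04]
[-2.73, -0.85, -0.05]
[-3.07, -0.54, -0.05]
call 1
[-0.25, 0.4, -0.01]
[-0.39, 0.85, -0.01]
[-0.41, 1.31, -0.02]
[-0.31, 1.77, -0.03]
[-0.09, 2.19, -0.03]
[0.23, 2.54, -0.04]
[0.62, 2.79, -0.05]
[1.07, 2.93, -0.05]
call 2
[0.47, 0.02, -0.01]
[0.93, -0.08, -0.01]
[1.34, -0.3, -0.02]
[1.69, -0.62, -0.03]
[1.94, -1.02, -0.03]
[2.08, -1.46, -0.04]
[2.1, -1.93, -0.05]
[2.0, -2.39, -0.05]
```

The handle is gripped (opening 23 mm). I wind in calls of 120°, and the first call folds in the offset onto the true circle.

Call:
drive_tool(rows=[[-0.3,-0.4,-0.01,0],[-0.7,-0.88,-0.01,0],[-1.14,-1.19,-0.02,0],[-1.59,-1.33,-0.03,0],[-2.06,-1.35,-0.03,0],[-2.52,-1.25,-0.04,0],[-2.94,-1.03,-0.05,0],[-3.28,-0.72,-0.05,0]])

```text
clock: 3.48
position: [0.6132, 0.058, 0.2573]
ee_rot: [-0.003, 0.157, 0.988, 0.003]
contact_force: [-11.0, 9.6, 9.9]
width: 0.023
gripper_force: 40.2
```

Call:
drive_tool(rows=[[-0.25,0.4,-0.01,0],[-0.39,0.85,-0.01,0],[-0.41,1.31,-0.02,0],[-0.31,1.77,-0.03,0],[-0.09,2.19,-0.03,0],[0.23,2.54,-0.04,0],[0.62,2.79,-0.05,0],[1.07,2.93,-0.05,0]])

```text
clock: 4.15
position: [0.6138, 0.1317, 0.2588]
ee_rot: [0.002, 0.157, 0.988, -0.001]
contact_force: [1.6, -2.1, 3.6]
width: 0.023
gripper_force: 39.9
```

Call:
drive_tool(rows=[[0.47,0.02,-0.01,0],[0.93,-0.08,-0.01,0],[1.34,-0.3,-0.02,0],[1.69,-0.62,-0.03,0],[1.94,-1.02,-0.03,0],[2.08,-1.46,-0.04,0],[2.1,-1.93,-0.05,0],[2.0,-2.39,-0.05,0]])

```text
clock: 4.82
position: [0.5421, 0.0934, 0.2602]
ee_rot: [-0.003, 0.157, 0.988, 0.002]
contact_force: [-5.0, 3.0, 10.2]
width: 0.0233
gripper_force: 40.4
```

Run:
```python
from h import *
s=get_state();p=s['position'];d=p[:2]-O;print(p,np.degrees(np.arctan2(d[1],d[0])),np.hypot(*d),s['contact_force'],s['moment'],s['width'])
```

```text
[0.54214733 0.09343675 0.2602112 ] 178.90148667983524 0.04886165170498558 [-4.95282679  2.95649445 10.23032009] [0.4278034  0.7995134  0.02822547] 0.023274740339786187
```

One turn is done with moderate forces. Second turn, then an extra ~15° and settle.

Call:
drive_tool(rows=[[-0.22,-0.42,-0.01,0],[-0.54,-0.76,-0.01,0],[-0.93,-1.01,-0.02,0],[-1.38,-1.15,-0.03,0],[-1.85,-1.17,-0.03,0],[-2.31,-1.07,-0.04,0],[-2.73,-0.85,-0.05,0],[-3.07,-0.54,-0.05,0]])

```text
clock: 5.48
position: [0.6126, 0.0577, 0.2613]
ee_rot: [-0.003, 0.157, 0.988, 0.003]
contact_force: [-9.2, 8.6, 10.6]
width: 0.0228
gripper_force: 40.5
```

Call:
drive_tool(rows=[[-0.25,0.4,-0.01,0],[-0.39,0.85,-0.01,0],[-0.41,1.31,-0.02,0],[-0.31,1.77,-0.03,0],[-0.09,2.19,-0.03,0],[0.23,2.54,-0.04,0],[0.62,2.79,-0.05,0],[1.07,2.93,-0.05,0]])

```text
clock: 6.15
position: [0.6131, 0.1322, 0.2628]
ee_rot: [0.002, 0.157, 0.988, -0.001]
contact_force: [1.9, -1.1, 5.6]
width: 0.0231
gripper_force: 40.2
```

Call:
drive_tool(rows=[[0.47,0.02,-0.01,0],[0.93,-0.08,-0.01,0],[1.34,-0.3,-0.02,0],[1.69,-0.62,-0.03,0],[1.94,-1.02,-0.03,0],[2.08,-1.46,-0.04,0],[2.1,-1.93,-0.05,0],[2.0,-2.39,-0.05,0]])

```text
clock: 6.82
position: [0.5421, 0.0934, 0.2642]
ee_rot: [-0.003, 0.157, 0.988, 0.002]
contact_force: [-5.6, 2.5, 10.9]
width: 0.0234
gripper_force: 40.6
```

Call:
drive_tool(rows=[[-0.22,-0.42,-0.01,0],[-0.4,-0.6,-0.01,0],[-0.4,-0.6,-0.01,0],[-0.4,-0.6,-0.01,0],[-0.4,-0.6,-0.01,0],[-0.4,-0.6,-0.01,0],[-0.4,-0.6,-0.01,0],[-0.4,-0.6,-0.01,0]])

```text
clock: 7.48
position: [0.5487, 0.0722, 0.2645]
ee_rot: [-0.001, 0.157, 0.988, -0.002]
contact_force: [-4.7, -4.0, 10.9]
width: 0.0229
gripper_force: 40.7
```

Run:
```python
from h import *
s=get_state();p=s['position'];d=p[:2]-O;print(p,np.degrees(np.arctan2(d[1],d[0])),np.hypot(*d),s['contact_force'],s['width'])
```

```text
[0.54868478 0.07218852 0.26448808] -154.35880431912778 0.04693755631226072 [-4.71212218 -4.01289904 10.86236829] 0.022904199715103712
```

Wound about 2 turns + 24°. I release, rise, and head for the wedge, turning by −3.3 units.

Call:
drive_tool(rows=[[0,0,0,0],[0,0,0,0],[0,0,0,0],[0,0,0,0],[0,0,0,0],[0,0,-0.6,0],[0,0,-1.8,0],[0,0,-3,0]], grip=85)

```text
clock: 8.15
position: [0.5498, 0.0741, 0.3379]
ee_rot: [-0.002, 0.157, 0.988, -0.0]
contact_force: [1.4, 0.4, 0.1]
width: 0.0851
gripper_force: 0.0
```

Call:
drive_tool(rows=[[-0.1,-0.7,-0.2,0],[-0.3,-2,-0.4,-0.5],[-0.6,-3.5,-0.4,-1],[-0.8,-5,-0.4,-1.5],[-1,-6.5,-0.4,-2],[-1.3,-8,-0.4,-2.5],[-1.5,-9.5,-0.4,-3],[-1.8,-11,-0.4,-3.3]])

```text
clock: 8.82
position: [0.5071, -0.2028, 0.3485]
ee_rot: [-0.0, -0.016, 1.0, 0.0]
contact_force: [0.6, -0.2, -0.6]
width: 0.085
gripper_force: 0.0
```

Run:
```python
from h import *
s=get_state();p=s['position'];print(p,s['qpos'])
R=toolR();print(R.round(3),((np.array([.476,-.405,.30])-p)@R/.025).round(2))
c=grab('top');P=pts(c);im=c['im']
m=(abs(P[...,0]-.56)<.08)&(abs(P[...,1]-.09)<.08)&(P[...,2]>.262)&(im.max(2)<75)
uv=np.argwhere(m)[:,::-1];u,v=(uv.min(0)+uv.max(0))/2;h=plane(c,u,v,.271)[:2];print(h,np.degrees(np.arctan2(*(h-O)[::-1])))
```

```text
[ 0.50706233 -0.20283212  0.34845933] [-5.08162287e-01  1.93641228e-01  1.38516653e+00  3.51343840e-04
  1.56306317e+00 -2.11121597e+00]
[[-0.999 -0.032 -0.   ]
 [-0.032  0.999  0.   ]
 [ 0.     0.    -1.   ]] [ 1.5  -8.04  1.93]
[0.55022015 0.0709174 ] -152.1101136404991
```

Call:
drive_tool(rows=[[0.1,-0.6,0.2,0],[0.3,-1.8,0.6,0],[0.6,-3.2,1,0],[0.8,-4.6,1.4,0],[1.1,-6,1.8,0],[1.3,-7.2,1.9,0],[1.5,-7.8,1.9,0],[1.5,-8,1.9,0]])

```text
clock: 9.53
position: [0.4754, -0.4047, 0.3]
ee_rot: [-0.001, -0.013, 1.0, 0.0]
contact_force: [-0.1, -0.1, -0.3]
width: 0.0853
gripper_force: 0.0
```

Call:
drive_tool(rows=[[0,0,0,0],[0,0,0,0],[0,0,0,0],[0,0,0,0],[0,0,0,0],[0,0,0,0],[0,0,0,0],[0,0,0,0]])

```text
clock: 10.2
position: [0.4764, -0.4021, 0.3012]
ee_rot: [0.0, -0.015, 1.0, -0.0]
contact_force: [0.1, 0.7, 0.9]
width: 0.0849
gripper_force: 0.0
```

Run:
```python
from h import *
c=grab('wrist');P=pts(c);s=get_state();p=s['position'];R=toolR();print(p)
h=cv2.cvtColor(c['im'],cv2.COLOR_RGB2HSV)
m=(cv2.inRange(h,(3,110,60),(22,255,255))>0)&(c['d']>0)&(abs(P[...,0]-.515)<.1)&(abs(P[...,1]+.405)<.08)
q=P[m];print(len(q),q.min(0),q.max(0),cv2.minAreaRect((q[:,:2]*1000).astype(np.float32)))
t=P[m&(P[...,2]>.024)];print('tail',cv2.minAreaRect((t[:,:2]*1000).astype(np.float32)),len(t))
r=P[m&(P[...,2]<.021)&(P[...,2]>.001)];A=np.c_[r[:,0],np.ones(len(r))]
for lo,hi in((.465,.483),(.5,.515),(.515,.53),(.53,.545),(.545,.56)):
    b=q[(q[:,0]>lo)&(q[:,0]<hi)];print(lo,b[:,1].min(),b[:,1].max(),(np.percentile(b[:,1],1)+np.percentile(b[:,1],99))/2)
cv2.imwrite('pics/w2.png',c['im'][...,::-1])
```

```text
[ 0.47635656 -0.40220843  0.30111112]
2432 [ 0.45774397 -0.47585595 -0.00191446] [ 0.57408524 -0.35895969  0.35261831] ((509.3882751464844, -428.8890380859375), (113.32015228271484, 118.20503997802734), 73.8759765625)
tail ((476.64208984375, -416.9982604980469), (36.00442123413086, 116.5874252319336), 3.107072114944458) 876
0.465 -0.4758559541915781 -0.3589596897351124 -0.417542724063116
0.5 -0.42223353223675353 -0.39030988880809064 -0.4063134960715833
0.515 -0.42208329146219303 -0.38976315576781234 -0.4059594651312701
0.53 -0.42075168388071194 -0.38924024772770666 -0.4050399062577864
0.545 -0.4206479674826774 -0.38863668397413503 -0.4046752129717582
```

View pics/w2.png

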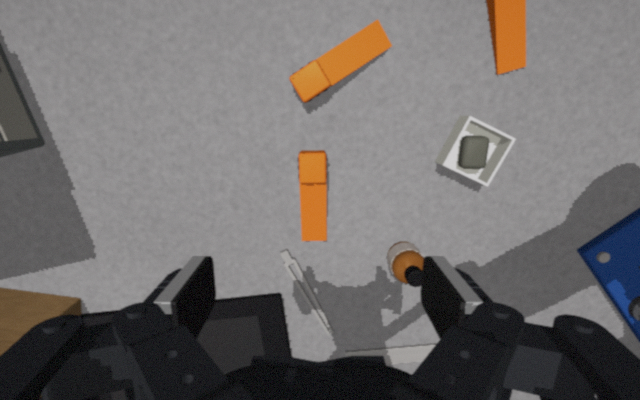

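The wrist view shows the chosen wedge with tail (313,167) and tip (314,241), clear of its neighbours: tweezers (305,285), bottle (407,265). I descend and grip the tail.

Call:
drive_tool(rows=[[0,-0.1,0.8,0],[0,-0.2,2.2,0],[0,-0.2,3.8,0],[0,-0.2,5.4,0],[0,-0.2,7,0],[0,-0.2,8.4,0],[0,-0.2,9.2,0],[0,-0.2,9.6,0]])

```text
clock: 10.92
position: [0.4747, -0.4057, 0.0572]
ee_rot: [-0.002, -0.015, 1.0, 0.003]
contact_force: [-1.1, -0.0, -0.2]
width: 0.0846
gripper_force: 0.0
```

Call:
drive_tool(rows=[[0,0,0.3,0],[0,0,0.7,0],[0,0,1.1,0],[0,0,1.3,0],[0,0,1.38,0],[0,0,1.38,0],[0,0,1.38,0],[0,0,1.38,0]])

```text
clock: 11.58
position: [0.4768, -0.4078, 0.0273]
ee_rot: [0.001, -0.015, 1.0, -0.001]
contact_force: [-0.1, -0.3, 0.5]
width: 0.0852
gripper_force: 0.0
```

Call:
drive_tool(rows=[[0,0,0,0],[0,0,0,0],[0,0,0,0],[0,0,0,0],[0,0,0,0],[0,0,0,0],[0,0,0,0],[0,0,0,0]], grip=24, newtons=60)

```text
clock: 12.25
position: [0.4767, -0.4077, 0.0269]
ee_rot: [0.0, -0.015, 1.0, -0.0]
contact_force: [-0.1, -1.5, 3.4]
width: 0.0311
gripper_force: 61.1
```

Gripped (31 mm, 61 N). I lift and carry to the front of the press, turning to the press's direction.

Call:
drive_tool(rows=[[0,0,-0.5,0],[0,0,-1.5,0],[0,0.3,-2.6,0],[0,1,-3.7,0],[0,2,-4.5,-0.5],[0.1,3.2,-4.9,-1],[0.1,4.5,-4.9,-1.6],[0.2,5.8,-4.9,-2.3]])

```text
clock: 12.92
position: [0.4672, -0.2616, 0.1495]
ee_rot: [0.001, -0.136, 0.991, -0.0]
contact_force: [0.8, 1.2, -1.5]
width: 0.031
gripper_force: 60.6
```

Run:
```python
from h import *
s=get_state();p=s['position'];print(p,s['qpos'],s['width'])
R=toolR();print(((np.array([.4543,-.028,.15])-p)@R/.025).round(2))
y=R[:,1];print('wedge yaw',np.degrees(np.arctan2(y[1],y[0]))-90+.4)
```

```text
[ 0.46720033 -0.26158551  0.14951725] [-6.40666629e-01  2.96669818e-01  1.75107777e+00  4.84142121e-04
  1.09253278e+00 -2.48473846e+00] 0.030964741299227154
[-2.02  9.14 -0.02]
wedge yaw 16.044757386512536
```

Call:
drive_tool(rows=[[-0.3,1.2,0,0],[-0.6,2.6,0,-0.3],[-0.9,4,0,-0.8],[-1.2,5.4,0,-1.4],[-1.5,6.8,0,-2.1],[-1.8,8,0,-2.9],[-2,8.8,0,-3.7],[-2.02,9.1,0,-4.25]])

```text
clock: 13.58
position: [0.4536, -0.0267, 0.1485]
ee_rot: [-0.001, -0.353, 0.936, 0.001]
contact_force: [0.8, -0.1, -1.3]
width: 0.0311
gripper_force: 60.6
```

Call:
drive_tool(rows=[[0,0,0,0],[0,0,0,0],[0,0,0,0],[0,0,0,0],[0,0,0,0],[0,0,0,0],[0,0,0,0],[0,0,0,0]])

```text
clock: 14.25
position: [0.455, -0.0303, 0.149]
ee_rot: [0.0, -0.35, 0.937, 0.0]
contact_force: [0.3, -1.1, -1.3]
width: 0.0309
gripper_force: 60.6
```

```bash
cat >> h.py <<'E'
def where():
    s=get_state();p=s['position'];R=toolR();d=p[:2]-O;c,sn=np.cos(YAW),np.sin(YAW)
    print('press xy',(c*d[0]+sn*d[1]).round(4),(-sn*d[0]+c*d[1]).round(4),'z',p[2].round(4),'yaw',(np.degrees(np.arctan2(R[1,1],R[0,1]))-90+.4).round(2),s['qpos'][5].round(2),s['width'].round(4),s['contact_force'].round(1),s['clock'])
    print('tool x in world',R[:,0].round(3))
E
python3 - <<'E'
from h import *
where()
a=grab('scene');cv2.imwrite('pics/s2.png',cv2.resize(a['im'][150:330,180:450],None,fx=2.9,fy=2.9,interpolation=2)[...,::-1])
P=pts(a);h=cv2.cvtColor(a['im'],cv2.COLOR_RGB2HSV)
m=(cv2.inRange(h,(3,130,90),(22,255,255))>0)&(P[...,2]>.06)&(P[...,2]<.17)&(abs(P[...,1]+.02)<.15)&(P[...,0]<.58)
q=P[m];print(len(q),q.min(0),q.max(0),cv2.minAreaRect((q[:,:2]*1000).astype(np.float32)))
b=grab('top');im=b['im'];P=pts(b)   # plate edges: bright grey, z~.032
m=(abs(P[...,2]-.032)<.007)&(im.min(2)>120)&(im.max(2).astype(int)-im.min(2)<45)&(np.hypot(P[...,0]-.56,P[...,1]-.06)<.1)
m=cv2.morphologyEx(m.astype(np.uint8),cv2.MORPH_OPEN,np.ones((3,3)))
W=np.array([plane(b,u,v,.032)[:2] for v,u in np.argwhere(m)])
c,s=np.cos(YAW),np.sin(YAW);d=W-O;X=d@[c,s];Y=d@[-s,c];k=X<-35e-3
print(len(X),'plate front',X.min(),'y',Y[k].min(),Y[k].max(),cv2.minAreaRect((W*1000).astype(np.float32)))
E
```

```text
Traceback (most recent call last):
  File "h.py", line 20, in where
    print('press xy',(c*d[0]+sn*d[1]).round(4),(-sn*d[0]+c*d[1]).round(4),'z',p[2].round(4),'yaw',(np.degrees(np.arctan2(R[1,1],R[0,1]))-90+.4).round(2),s['qpos'][5].round(2),s['width'].round(4),s['contact_force'].round(1),s['clock'])
                                                                                                                                                                               ^^^^^^^^^^^^^^^^
AttributeError: 'float' object has no attribute 'round'
```

```bash
sed -i "s/s\['width'\].round(4)/round(s['width'],4)/" h.py
python3 - <<'E'
from h import *
where()
a=grab('scene');cv2.imwrite('pics/s2.png',cv2.resize(a['im'][150:330,180:450],None,fx=2.9,fy=2.9,interpolation=2)[...,::-1])
P=pts(a);h=cv2.cvtColor(a['im'],cv2.COLOR_RGB2HSV)
m=(cv2.inRange(h,(3,130,90),(22,255,255))>0)&(P[...,2]>.06)&(P[...,2]<.17)&(abs(P[...,1]+.02)<.15)&(P[...,0]<.58)
q=P[m];print(len(q),q.min(0),q.max(0),cv2.minAreaRect((q[:,:2]*1000).astype(np.float32)))
b=grab('top');im=b['im'];P=pts(b)   # plate edges: bright grey, z~.032
m=(abs(P[...,2]-.032)<.007)&(im.min(2)>120)&(im.max(2).astype(int)-im.min(2)<45)&(np.hypot(P[...,0]-.56,P[...,1]-.06)<.1)
m=cv2.morphologyEx(m.astype(np.uint8),cv2.MORPH_OPEN,np.ones((3,3)))
W=np.array([plane(b,u,v,.032)[:2] for v,u in np.argwhere(m)])
c,s=np.cos(YAW),np.sin(YAW);d=W-O;X=d@[c,s];Y=d@[-s,c];k=X<-35e-3
print(len(X),'plate front',X.min(),'y',Y[k].min(),Y[k].max(),cv2.minAreaRect((W*1000).astype(np.float32)))
E
```

```text
press xy -0.1832 -0.0022 z 0.149 yaw 41.36 -2.5 0.0309 [ 0.3 -1.1 -1.3] 14.25
tool x in world [-0.755 -0.656 -0.   ]
382 [ 0.45156957 -0.05346518  0.12078942] [0.53872061 0.04425987 0.15396939] ((485.8468322753906, -4.3804473876953125), (112.94597625732422, 37.8604736328125), 40.74102020263672)Traceback (most recent call last):
  File "<stdin>", line 12, in <module>
    return umr_minimum(a, axis, None, out, keepdims, initial, where)
ValueError: zero-size array to reduction operation minimum which has no identity
```

View pics/s2.png

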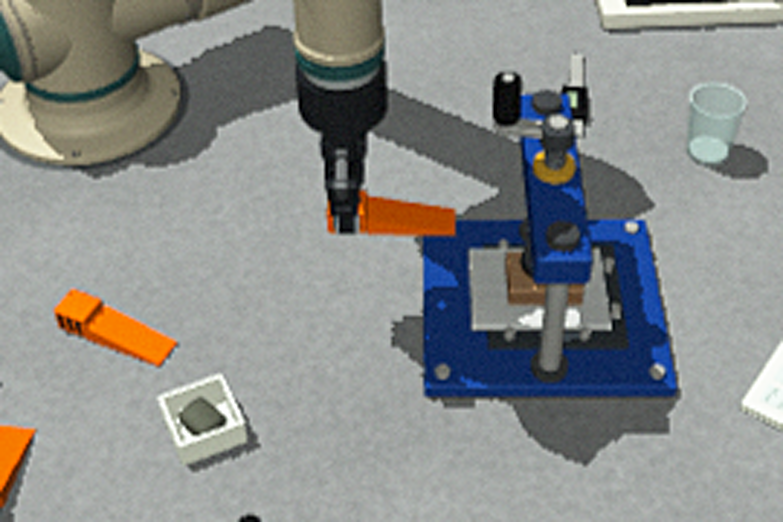

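The crop shows the gripped wedge level and pointing at the press. The plate's front corners are at crop (470,250) and (470,328), and the base's front edge is at x≈425.

Run:
```python
from h import *
a=load('scene');c,s=np.cos(YAW),np.sin(YAW)
def pr(u,v,z):
    w=plane(a,180+u/2.9,150+v/2.9,z)[:2]-O;return np.round([c*w[0]+s*w[1],-s*w[0]+c*w[1]],4)
print('plate',pr(470,250,.032),pr(470,328,.032),pr(612,329,.032))
print('base',pr(423,222,.016),pr(426,395,.016),pr(672,388,.016))
P=pts(a);h=cv2.cvtColor(a['im'],cv2.COLOR_RGB2HSV)
m=(cv2.inRange(h,(3,130,60),(22,255,255))>0)&(P[...,2]>.06)&(P[...,2]<.17)&(abs(P[...,1]+.02)<.15)&(P[...,0]<.58)
d=P[m][:,:2]-O;X=d@[c,s];Y=d@[-s,c];z=P[m][:,2];print('wedge X',X.min(),X.max(),'ramp Y',Y[X>-.16].min(),Y[X>-.16].max(),'tip z',np.percentile(z[X>-.14],[2,98]),'tail z',z[X<-.17].max())
where()
```

```text
plate [-0.0665  0.05  ] [-0.0697 -0.0517] [ 0.062  -0.0528]
base [-0.1127  0.1062] [-0.111  -0.1175] [ 0.1112 -0.1091]
wedge X -0.19956394452021323 -0.08632057245822623 ramp Y -0.022316239549158203 0.015516081747323392 tip z [0.12271461 0.13679104] tail z 0.1539693854980162
press xy -0.1831 -0.002 z 0.149 yaw 41.38 -2.5 0.0308 [ 0.  -0.4 -1.7] 14.35
tool x in world [-0.755 -0.656 -0.   ]
```

Alignment is consistent: y is off by −2 mm and the tip is at x≈−86 mm. I lower the wedge to just above the apron.

Call:
drive_tool(rows=[[0,0.04,0.5,0],[0,0.08,1.3,0],[0,0.08,2.2,0],[0,0.08,3,0],[0,0.08,3.6,0],[0,0.08,4,0],[0,0.08,4.1,0],[0,0.08,4.1,0]])

```text
clock: 15.02
position: [0.4533, -0.0283, 0.046]
ee_rot: [-0.001, -0.35, 0.937, 0.0]
contact_force: [-0.5, -0.1, 0.3]
width: 0.031
gripper_force: 60.6
```

Call:
drive_tool(rows=[[0,0,0.02,0],[0,0,0.04,0],[0,0,0.06,0],[0,0,0.08,0],[0,0,0.1,0],[0,0,0.1,0],[0,0,0.1,0],[0,0,0.1,0]])

```text
clock: 15.68
position: [0.4537, -0.0284, 0.0441]
ee_rot: [0.0, -0.35, 0.937, 0.0]
contact_force: [-0.1, 0.0, -2.0]
width: 0.0307
gripper_force: 60.6
```

```bash
python3 -c "
from h import *
where()"
```

```text
press xy -0.183 0.0001 z 0.0441 yaw 41.41 -2.5 0.0307 [-0.1  0.  -2. ] 15.6833
tool x in world [-0.755 -0.656 -0.   ]
```

Call:
drive_tool(rows=[[0,0,0.01,0],[0,0,0.02,0],[0,0,0.03,0],[0,0,0.04,0],[0,0,0.04,0],[0,0,0.04,0],[0,0,0.04,0],[0,0,0.04,0]])

```text
clock: 16.35
position: [0.4537, -0.0284, 0.0431]
ee_rot: [0.0, -0.35, 0.937, 0.0]
contact_force: [0.2, 0.7, -1.8]
width: 0.0305
gripper_force: 60.6
```

Call:
drive_tool(rows=[[-0.2,0,0,0],[-0.4,0,0,0],[-0.6,0,0,0],[-0.8,0,0,0],[-1,0,0,0],[-1.2,0,0,0],[-1.4,0,0,0],[-1.5,0,0,0]])

```text
clock: 17.02
position: [0.4828, -0.0033, 0.043]
ee_rot: [0.0, -0.35, 0.937, -0.0]
contact_force: [0.1, 0.7, -1.1]
width: 0.0306
gripper_force: 60.6
```

Call:
drive_tool(rows=[[0,0,0,0],[0,0,0,0],[-0.05,0,0,0],[-0.1,0,0,0],[-0.15,0,0,0],[-0.2,0,0,0],[-0.2,0,0,0],[-0.2,0,0,0]])

```text
clock: 17.68
position: [0.4854, -0.0006, 0.043]
ee_rot: [-0.0, -0.35, 0.937, 0.0]
contact_force: [-1.5, -0.2, -0.6]
width: 0.0307
gripper_force: 60.6
```

Call:
drive_tool(rows=[[0,0,0,0],[-0.05,0,0,0],[-0.1,0,0,0],[-0.15,0,0,0],[-0.2,0,0,0],[-0.2,0,0,0],[-0.2,0,0,0],[-0.2,0,0,0]])

```text
clock: 18.35
position: [0.4898, 0.003, 0.043]
ee_rot: [0.0, -0.35, 0.937, 0.0]
contact_force: [-0.1, -1.0, -2.5]
width: 0.0309
gripper_force: 60.5
```

```bash
python3 -c "
from h import *
where()"
```

```text
press xy -0.1352 -0.0002 z 0.043 yaw 41.4 -2.42 0.0309 [-0.1 -1.  -2.5] 18.35
tool x in world [-0.755 -0.656 -0.001]
```

```bash
cat >> h.py <<'E'
def tilt(c):
    P=pts(c);d=P[...,:2]-O;cc,s=np.cos(YAW),np.sin(YAW);X=d@[cc,s];Y=d@[-s,cc];z=P[...,2]
    im=c['im'].astype(int);g=(im.max(2)-im.min(2)<40)&(c['d']>0)&(z>.025)&(z<.042)&(abs(Y)<.043)&(X>-.06)&(X<.05)&((abs(Y)>.03)|(X<-.048))
    ap=(abs(Y)<.1)&(X>-.11)&(X<-.08)&(z<.022)&(z>.008)&(abs(Y)>.03)
    A=np.c_[X[g],Y[g],np.ones(g.sum())]
    k=np.linalg.lstsq(A,z[g],rcond=None)[0];r=abs(z[g]-A@k)<.003;k=np.linalg.lstsq(A[r],z[g][r],rcond=None)[0]
    zz=k[0]*-.07+k[2];print('plate n',r.sum(),'slope',k[0].round(4),'lift by slope mm',(k[0]*-130).round(2),'front top z',zz.round(4),'apron',np.median(z[ap]).round(4))
E
python3 - <<'E'
from h import *
tilt(load('scene'));tilt(grab('scene'));tilt(grab('scene'))
E
```

```text
plate n 195 slope 0.0037 lift by slope mm -0.48 front top z 0.031 apron 0.0152
plate n 211 slope -0.0166 lift by slope mm 2.16 front top z 0.0328 apron 0.0152
plate n 204 slope -0.0138 lift by slope mm 1.79 front top z 0.0327 apron 0.0155
```

Call:
drive_tool(rows=[[0,0,0,0],[-0.05,0,0,0],[-0.1,0,0,0],[-0.15,0,0,0],[-0.2,0,0,0],[-0.24,0,0,0],[-0.24,0,0,0],[-0.24,0,0,0]])

```text
clock: 19.12
position: [0.4942, 0.0068, 0.043]
ee_rot: [0.0, -0.35, 0.937, 0.0]
contact_force: [-0.5, 0.1, -3.4]
width: 0.0307
gripper_force: 60.5
```

Run:
```python
from h import *
where();tilt(grab('scene'));tilt(grab('scene'))
```

```text
press xy -0.1292 -0.0002 z 0.043 yaw 41.41 -2.41 0.0307 [-0.5  0.1 -3.4] 19.1167
tool x in world [-0.755 -0.656 -0.   ]
plate n 202 slope -0.0207 lift by slope mm 2.69 front top z 0.0339 apron 0.0155
plate n 196 slope -0.027 lift by slope mm 3.51 front top z 0.0339 apron 0.0155
```

The lift is about 3 mm and rising as predicted. I give it a last small push, settle and check.

Call:
drive_tool(rows=[[0,0,0,0],[-0.05,0,0,0],[-0.1,0,0,0],[-0.14,0,0,0],[-0.14,0,0,0],[-0.14,0,0,0],[-0.14,0,0,0],[-0.14,0,0,0]])

```text
clock: 19.88
position: [0.4968, 0.0091, 0.043]
ee_rot: [0.0, -0.35, 0.937, 0.0]
contact_force: [-0.3, -0.1, -2.3]
width: 0.0313
gripper_force: 60.5
```

Call:
drive_tool(rows=[[0,0,0,0],[0,0,0,0],[0,0,0,0],[0,0,0,0],[0,0,0,0],[0,0,0,0],[0,0,0,0],[0,0,0,0]])

```text
clock: 20.55
position: [0.4968, 0.009, 0.0431]
ee_rot: [0.0, -0.35, 0.937, 0.0]
contact_force: [-0.7, 0.4, -2.9]
width: 0.0306
gripper_force: 60.5
```

Run:
```python
from h import *
where();tilt(grab('scene'));a=grab('scene');tilt(a)
cv2.imwrite('pics/s3.png',cv2.resize(a['im'][160:300,290:430],None,fx=4.2,fy=4.2,interpolation=2)[...,::-1])
```

```text
press xy -0.1259 -0.0003 z 0.0431 yaw 41.41 -2.41 0.0306 [-0.7  0.4 -2.9] 20.55
tool x in world [-0.755 -0.656 -0.   ]
plate n 196 slope -0.0261 lift by slope mm 3.39 front top z 0.0343 apron 0.0154
plate n 200 slope -0.018 lift by slope mm 2.34 front top z 0.0341 apron 0.0153
```

View pics/s3.png

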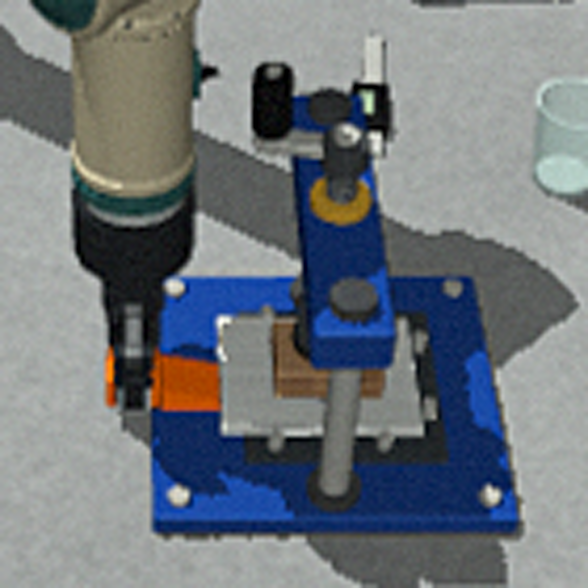

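The wedge runs under the plate's front edge (crop (220,380)), the plate sits between its pins, and the fingers at (130,360) are clear of it. The lift is about 3 mm, so I hand in.

```bash
python3 -c "
from rig import order
print(order.sign_off())"
```

```text
the job is handed in; nothing more can be done
None
```

The job is handed in: by measurement the press is wound open about two turns plus 25°, and the gripped wedge holds the plate's front edge about 3 mm off the bed; the sign-off returned no verdict.

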